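Line the ring board up on the setting rail

TASK

Push the green ring board across the bench, without gripping or lifting it, until its long edge lies flat against the pale wooden rail and the white stripe across its middle points at the red stud on the rail (not the blue one). The ring and the white stone riding on the board must stay on it without being touched; leave everything else on the bench where it is, and finish clear of the board.

Things in the scene. Friction and masses are not known exactly. Their poses are not given: they have to be found in the camera images.
- ring_board: loose light green wooden board with dark round hollows painted on its top and a 6 mm white stripe across its middle; 60 mm (its x) by 180 mm (its y), 22 mm high, about 0.3 kg (0.2 to 0.4), flat vertical sides; origin at the centre of its underside, so the stripe runs along its x through the origin. Starts with its +x long edge facing the rail, some cm short of it, up to about 20 degrees askew
- rail: fixed pale wooden rail, 30 mm (its x) by 360 mm (its y), 30 mm high; origin at the centre of its underside. Its front face, which the board must lie against, is the face at x = -15 mm in its frame (towards the robot); flush, the board's origin is at x = -45 mm in the rail's frame
- red_stud: red round stud, 16 mm across, 3 mm high, fixed on the rail's top on the centre line, 55 mm to one side of the rail's middle or the other; origin at its centre underneath (30 mm above the bench).
- blue_stud: the same in blue, at 55 mm on the other side of the rail's middle: not the target
- ring: loose steel ring, 24 mm wide, 6 mm high, with an amber stone (7 mm high) at one side, lying flat on one half of the board's top (22 mm above the bench), 14 g; origin at the centre of the ring's underside
- stone: loose white domed stone, 20 mm wide, 7.5 mm high, lying on the other half of the board's top, 10 g; origin under its centre
- brass_dish: loose brass bowl, 60 mm wide, 32 mm high; origin under its centre
- ring_clamp: loose wooden ring clamp with a steel collar lying on the bench, about 125 x 27 x 22 mm, long along its x; origin at the centre of its underside
- jar: loose amber glass jar with steel cap, 52 mm wide, 55 mm high; origin under its centre
- spool: loose copper-coloured spool, 48 mm wide, 28 mm high; origin under its centre
- hammer: loose hammer lying on the bench, 220 mm long along its x; origin at its underside near the middle
- graver: loose graver with a handle, lying on the bench, 170 mm long along its x; origin at its underside near the middle
Things that resemble listed ones, but are neither listed nor needed, are in the scene too. There is more than one size of the ring_board; the job needs the largest.

How it is judged (in metres and radians):
At the end, for the whole second after the job is handed in: The board rests on the bench, long edge against the rail (middle within 4 mm, square to 2.3 degrees), the middle of its stripe within 8 mm of the red stud's centre along the rail; ring and stone still on the board's top; no other loose thing moved 20 mm or more (x of ring_board in the frame of rail between -0.049 and -0.04 m and angle between the x axis of ring_board and the x axis of rail, either way round below 0.04 rad and y of red_stud in the frame of ring_board between -0.008 and 0.008 m and height (world z) of ring_board below 0.004 m and angle between ring_board's own z axis and vertical below 0.05 rad and linear speed of ring_board below 0.01 m/s and angular speed of ring_board below 0.05 rad/s and x of ring in the frame of ring_board between -0.03 and 0.03 m and y of ring in the frame of ring_board between -0.09 and 0.09 m and z of ring in the frame of ring_board between 0.016 and 0.032 m and x of stone in the frame of ring_board between -0.03 and 0.03 m and y of stone in the frame of ring_board between -0.09 and 0.09 m and z of stone in the frame of ring_board between 0.016 and 0.032 m and distance of each of brass_dish, ring_clamp, jar, spool, hammer, graver from where it was at the start of the episode below 0.02 m); the robot touches nothing.
It fails at once if the board is lifted or tipped (height (world z) of ring_board above 0.01 m or angle between ring_board's own z axis and vertical above 0.12 rad).
It fails at once if the robot touches the ring or the stone (contact force between any of the arm, the fingers and ring above 0.2 N or contact force between any of the arm, the fingers and stone above 0.2 N).
It fails at once if the ring or the stone leaves the board (not (x of ring in the frame of ring_board between -0.03 and 0.03 m and y of ring in the frame of ring_board between -0.09 and 0.09 m and z of ring in the frame of ring_board between 0.016 and 0.032 m) or not (x of stone in the frame of ring_board between -0.03 and 0.03 m and y of stone in the frame of ring_board between -0.09 and 0.09 m and z of stone in the frame of ring_board between 0.016 and 0.032 m)).
It fails at once if another loose thing on the bench is moved 20 mm or more (distance of any of brass_dish, ring_clamp, jar, spool, hammer, graver from where it was at the start of the episode above 0.02 m).
It also fails if it takes over 58 s, if anything falls off the work surface, if the arm or the gripper's body presses on something with over 40 N, if the wrist force passes 120 N, or if a joint passes its speed limit or range.

ROBOT

A 6-joint arm with a two-finger parallel gripper is mounted at the origin on the work surface. World frame = base frame: x ahead of the robot, y to its left, z up, the work surface at z = 0. Lengths are in mm, angles in rad, forces in N, time in s.
With the tool pointing down it reaches from about 400 to 925 mm from the base axis. Payload 12.5 kg.
Tool frame: the origin (TCP) lies midway between the tips of the shut fingers; the grasp point (between the pads) lies 19 mm behind it; z points along the fingers, y is the line along which they close (so a half turn about z gives the same grasp; the last joint's range is limited). The gripper opens to 95 mm and grips with 3 to 60 N. Pads are 20 mm wide; open, the fingers measure 119 mm over their backs; the gripper's body (75 mm by 180 mm) begins 59 mm behind the grasp point.
Start: joints at [-1.345, 0.491, 1.559, -0, 1.092, -0.106], TCP at [203.614, -590.921, 214.661] pointing down, gripper open.
Joint ranges: [-3.1, 3.1], [-0.84, 2.19], [0.05, 2.79], [-1.13, 4.28], [0.06, 2.93], [-2.69, 2.69]. Speed limits (rad/s): [2.22, 2.22, 2.79, 3.14, 3.14, 3.14].

INTERFACE

Orientations are given as [roll, pitch, yaw] about the fixed x, y, z axes, in that order (R = Rz(yaw) Ry(pitch) Rx(roll)).
In Python, from cell import state, read_camera, camera_info, env gives the robot as it stands.
- The arm moves only by the tool move_arm, never from a script. Its argument "commands" is a list of rows, each a list of 3 entries, a list of its own where there are three numbers: the shift along the world's x, y, z in cm, then the turn, a rotation vector about the world's x, y, z in degrees, then the opening, from 0 (shut) to 1 (fully open). A call has 1 to 10 rows; each row shifts and turns the commanded pose from where the row before left it; what a row does not reach is not made up. A row lasts 1/10 s, in which the tool goes at most 50 mm and 8.59 degrees, less where a joint would pass 70% of its speed; a pose out of reach is approached as far as the arm can. A call with a gripper value outside its range is refused whole. The fingers move at their own pace and stop on an object; the grip force is fixed at half the most. Time passes only in rows, so rows that do not move let the fingers close. It gives the time, the measured TCP pose, the force, the opening and the grip force at its end, in the units of the state.
- state(): the state, without advancing time (a new reading comes with each control period).
- read_camera(name): name is "side" or "top"; returns the picture (420x560x3 uint8, blue, green, red); there is no depth.
- camera_info(name): a dict with "K" (3x3 intrinsics, pixels), "k1" (the pictures are not rectified: a ray, as slopes to the right and down, at radius r is drawn at 1 + k1 r^2 times it, then the intrinsics apply), "cam_to_world" (4x4, takes a point from camera to world coordinates). Camera axes: x right, y down, z forward; pixel columns grow to the right and rows downward; lengths in mm; the calibration is good to about 2 mm. A picture is of the moment at which its call begins. camera_info takes no time and is no camera call.
- env.job_done(): hands the job in; it is judged then, once.
The state is a dict: "t": time; "joints": joint angles; "qvel": joint speeds; "tau": joint torques, N m; "eef_pos": TCP position; "tcp_rot": TCP orientation; "ft_force": force on the tool from outside, world axes, zero at the start; "moment": the same for the moment, N m; "opening": opening from 0.0 (shut) to 1.0 (fully open); "grip_force": force on a finger pad.
Only numpy, scipy, OpenCV 4.12 (cv2) and the standard library are available. Lean on these libraries where they do the work, as an engineer would, in place of code of your own. Each camera call takes 0.05 s, during which the arm holds its last target. There are 200 camera calls.

## Working session

There is one attempt and no reset: what is moved stays moved. The work goes in short steps, Python scripts to look and compute and a tool call to move; the robot and the scene stay as the last step left them, time stands still between calls to the robot, and variables do not carry over. Pictures are saved under pics/ and viewed, at most 10 in all, crops included, and the job is handed in when it is done.

Besides the shell and the picture viewer there is one more tool, called after "Call:" in YAML: its name, and indented under it one key for each argument. move_arm: Moves the arm, as the interface text tells. Its arguments: {"type":"object","properties":{"commands":{"type":"array"}},"required":["commands"]}

```bash
ls; mkdir -p pics; cat > h.py <<'E'
import numpy as np, cv2
from cell import state, read_camera, camera_info, env
def pix2w(name,uv,z):
    c=camera_info(name);K=np.array(c["K"]);T=np.array(c["cam_to_world"]);k=c["k1"]
    uv=np.atleast_2d(np.array(uv,float))
    d=np.c_[(uv[:,0]-K[0,2])/K[0,0],(uv[:,1]-K[1,2])/K[1,1]]
    s=d.copy()
    for _ in range(30): s=d/(1+k*(s**2).sum(1,keepdims=True))
    r=np.c_[s,np.ones(len(s))]@T[:3,:3].T
    z=np.broadcast_to(z,len(s))
    t=(z-T[2,3])/r[:,2]
    return T[:3,3]+r*t[:,None]
def w2pix(name,p):
    c=camera_info(name);K=np.array(c["K"]);T=np.array(c["cam_to_world"]);k=c["k1"]
    q=(np.atleast_2d(p)-T[:3,3])@T[:3,:3]
    s=q[:,:2]/q[:,2:];s=s*(1+k*(s**2).sum(1,keepdims=True))
    return s*[K[0,0],K[1,1]]+[K[0,2],K[1,2]]
E
python3 - <<'E'
from h import *
for n in("top","side"):
    im=read_camera(n); cv2.imwrite(f"pics/{n}0.png",im); print(n,camera_info(n))
print(state())
E
```

```text
pics
top {'K': array([[483.81757447,   0.        , 283.39175326],
       [  0.        , 483.81757447, 205.40633599],
       [  0.        ,   0.        ,   1.        ]]), 'k1': -0.14135145656932777, 'cam_to_world': array([[-3.42008722e-03, -9.95672997e-01,  9.28632677e-02,
         4.30937035e+02],
       [-9.99844859e-01,  1.80020212e-03, -1.75219333e-02,
         1.70885651e+01],
       [ 1.72789432e-02, -9.29087873e-02, -9.95524683e-01,
         1.41518830e+03],
       [ 0.00000000e+00,  0.00000000e+00,  0.00000000e+00,
         1.00000000e+00]])}
side {'K': array([[453.96192809,   0.        , 280.43582712],
       [  0.        , 453.96192809, 209.00879559],
       [  0.        ,   0.        ,   1.        ]]), 'k1': -0.022142954694474137, 'cam_to_world': array([[-8.32442124e-01, -3.90177513e-01,  3.93448369e-01,
         3.27674375e+01],
       [-5.54107311e-01,  5.83236926e-01, -5.93969508e-01,
         8.00184118e+02],
       [ 2.27992811e-03, -7.12457856e-01, -7.01711198e-01,
         9.67974660e+02],
       [ 0.00000000e+00,  0.00000000e+00,  0.00000000e+00,
         1.00000000e+00]])}
{'t': 0.1, 'joints': array([-1.34461004e+00,  4.91523684e-01,  1.55936225e+00, -1.18892337e-05,
        1.09170821e+00, -1.05598312e-01]), 'qvel': array([-0.00132572, -0.0020096 , -0.00153667, -0.00110165, -0.0005335 ,
        0.0003756 ]), 'tau': array([ 2.81986540e-03, -6.13623905e+01, -2.58604127e+01,  6.94116438e-02,
        4.70617425e-02, -6.86133808e-05]), 'eef_pos': array([ 203.55554824, -590.70752856,  214.11406506]), 'tcp_rot': array([-3.14059563e+00, -9.50731333e-05,  3.31790041e-01]), 'ft_force': array([ 0.75177574, -0.11636251,  0.34941672]), 'moment': array([-0.01513089,  0.01588503,  0.02827373]), 'grip_force': 0.0, 'opening': 1.002587217803204}
```

View pics/top0.png

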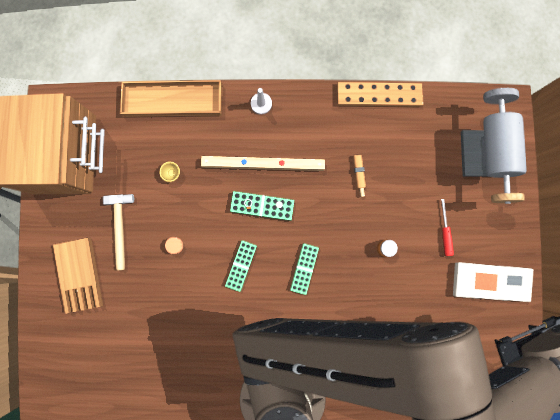

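View pics/side0.png

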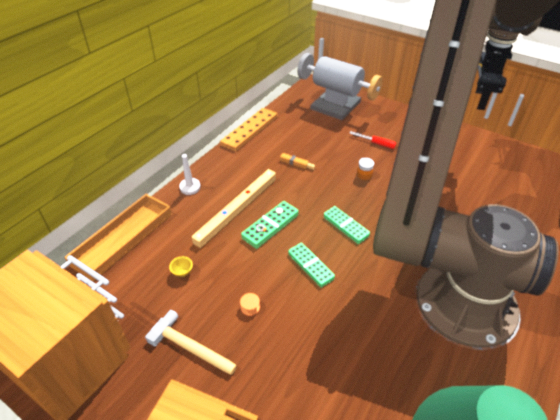

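Ring-board candidates in the top view are (262,206), the largest, with ring and stone on it; (241,266) and (305,269) are smaller. The rail is at (263,163), with the red stud at (282,163) and the blue one at (244,162). I choose (262,206) and will measure it along with a close crop.

```bash
cat >> h.py <<'E'
def quad(mask,name,z,roi):
    m=np.zeros_like(mask);x0,y0,x1,y1=roi;m[y0:y1,x0:x1]=mask[y0:y1,x0:x1]
    m=cv2.morphologyEx(m,cv2.MORPH_CLOSE,np.ones((9,9)))
    c=max(cv2.findContours(m,cv2.RETR_EXTERNAL,cv2.CHAIN_APPROX_NONE)[0],key=cv2.contourArea)
    w=pix2w(name,c[:,0,:].astype(float),z)[:,:2].astype(np.float32)
    (cx,cy),(a,b),t=cv2.minAreaRect(w)
    # long axis angle, from +y
    if a<b: t+=90
    t=(t-90+90)%180-90
    return (cx,cy),(a,b),t
def measure(roi=(215,180,315,230)):
    im=read_camera("top"); h=cv2.cvtColor(im,cv2.COLOR_BGR2HSV)
    g=cv2.inRange(h,(60,70,60),(95,255,255)); 
    b=quad(g,"top",22,roi)
    st={}
    for n,m in(("red",cv2.inRange(h,(0,170,120),(6,255,255))|cv2.inRange(h,(172,170,120),(180,255,255))),("blue",cv2.inRange(h,(105,150,80),(130,255,255)))):
        s=np.zeros_like(m);s[150:178,195:330]=m[150:178,195:330]
        ys,xs=np.nonzero(s);st[n]=pix2w("top",[[xs.mean(),ys.mean()]],33)[0],len(xs)
    w=cv2.inRange(h,(12,20,170),(32,150,255))
    r=quad(w,"top",30,(195,150,332,178))
    return im,b,st,r
E
python3 - <<'E'
from h import *
im,b,st,r=measure()
print("board",b);print(st);print("rail",r)
c=cv2.resize(im[145:235,190:340],None,fx=5,fy=5,interpolation=cv2.INTER_CUBIC)
cv2.imwrite("pics/crop.png",c)
for n,p in dict(dish=(170,172),clamp=(360,175),jar=(389,248),spool=(174,245),ring=(248,204),stone=(279,205),b2=(241,266),b3=(305,269)).items(): print(n,pix2w("top",[p],22)[0].round())
E
```

```text
board ((560.8078002929688, 55.08955383300781), (179.2327880859375, 60.310325622558594), -8.509246826171875)
{'red': (array([nan, nan, nan]), 0), 'blue': (array([687.79288041, 107.87776062,  33.        ]), 16)}
rail ((686.8670043945312, 53.21643829345703), (358.7190246582031, 30.860605239868164), -1.6337356567382812)
dish [660. 324.  22.]
clamp [ 650. -232.   22.]
jar [ 436. -314.   22.]
spool [447. 308.  22.]
ring [565.  95.  22.]
stone [562.   5.  22.]
b2 [387. 115.  22.]
b3 [378. -69.  22.]h.py:35: RuntimeWarning: Mean of empty slice.
  ys,xs=np.nonzero(s);st[n]=pix2w("top",[[xs.mean(),ys.mean()]],33)[0],len(xs)
  ret = ret.dtype.type(ret / rcount)
```

View pics/crop.png

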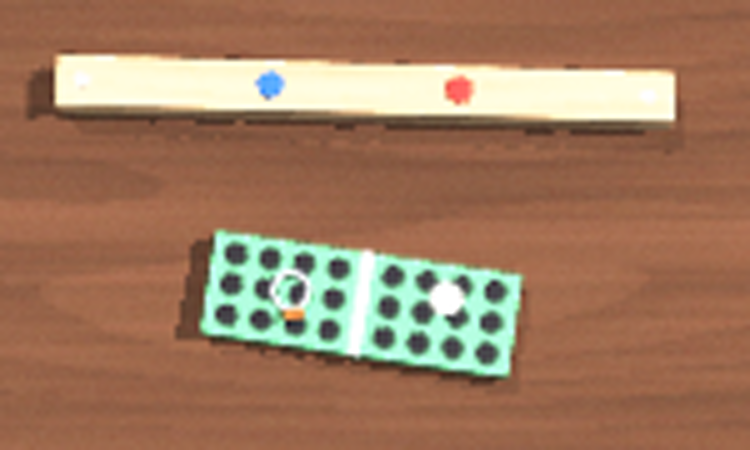

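The crop confirms the choice: the board carries the ring (crop 290,290) and the stone (447,297), and the red stud is at crop (458,90), pixel (281.6,163).

My plan:
1. Push the +y end of the board about 53 mm along its axis while turning it +7°.
2. Push its near long edge into the rail.

First I travel to the +y end.

Call:
move_arm:
  commands:
    - [[1.9,3.9,0],[0,0,3.1],0.4]
    - [[1.9,3.9,0],[0,0,3.1],0.4]
    - [[1.9,3.9,0],[0,0,3.1],0.4]
    - [[1.9,3.9,0],[0,0,3.1],0.4]
    - [[1.9,3.9,0],[0,0,3.1],0.4]
    - [[1.9,3.9,0],[0,0,3.1],0.4]
    - [[1.9,3.9,0],[0,0,3.1],0.4]
    - [[1.9,3.9,0],[0,0,3.1],0.4]
    - [[1.9,3.9,0],[0,0,3.1],0.4]
    - [[1.9,3.9,0],[0,0,3.1],0.4]

```text
t: 1.15
eef_pos: [394.0, -199.3, 214.7]
tcp_rot: [3.141, -0.0, 0.875]
ft_force: [1.2, -0.1, 0.0]
opening: 0.399
grip_force: 0.0
```

Call:
move_arm:
  commands:
    - [[1.9,3.9,0],[0,0,3.1],0.4]
    - [[1.9,3.9,0],[0,0,3.1],0.4]
    - [[1.9,3.9,0],[0,0,3.1],0.4]
    - [[1.9,3.9,0],[0,0,3.1],0.4]
    - [[1.9,3.9,0],[0,0,3.1],0.4]
    - [[1.9,3.9,0],[0,0,3.1],0.4]
    - [[1.9,3.9,0],[0,0,3.1],0.4]
    - [[1.9,3.9,0],[0,0,3.1],0.4]
    - [[1.9,3.9,0],[0,0,3.1],0.4]
    - [[0,0,0],[0,0,0],0.4]

```text
t: 2.15
eef_pos: [565.8, 153.9, 214.0]
tcp_rot: [3.141, -0.001, 1.365]
ft_force: [-1.0, -0.8, -0.7]
opening: 0.403
grip_force: 0.0
```

Call:
move_arm:
  commands:
    - [[1.4,2.6,0],[0,0,3.3],0.4]
    - [[0,0,-4],[0,0,0],0.4]
    - [[0,0,-4],[0,0,0],0.4]
    - [[0,0,-4],[0,0,0],0.4]
    - [[0,0,-4],[0,0,0],0.4]
    - [[0,0,-2.6],[0,0,0],0.4]
    - [[0,0,-2],[0,0,0],0.4]
    - [[0,0,0],[0,0,0],0.4]
    - [[0,0,0],[0,0,0],0.4]

```text
t: 3.05
eef_pos: [578.7, 175.8, 9.0]
tcp_rot: [-3.141, 0.0, 1.417]
ft_force: [0.3, 0.3, 0.3]
opening: 0.399
grip_force: 0.0
```

```bash
python3 - <<'E'
from h import *
print(state()["eef_pos"],state()["ft_force"])
im=read_camera("side"); cv2.imwrite("pics/s1.png",cv2.resize(im[160:300,180:380],None,fx=4,fy=4,interpolation=cv2.INTER_CUBIC))
E
```

```text
[578.65206809 175.76659624   8.96940421] [0.31432192 0.30461343 0.33425127]
```

View pics/s1.png

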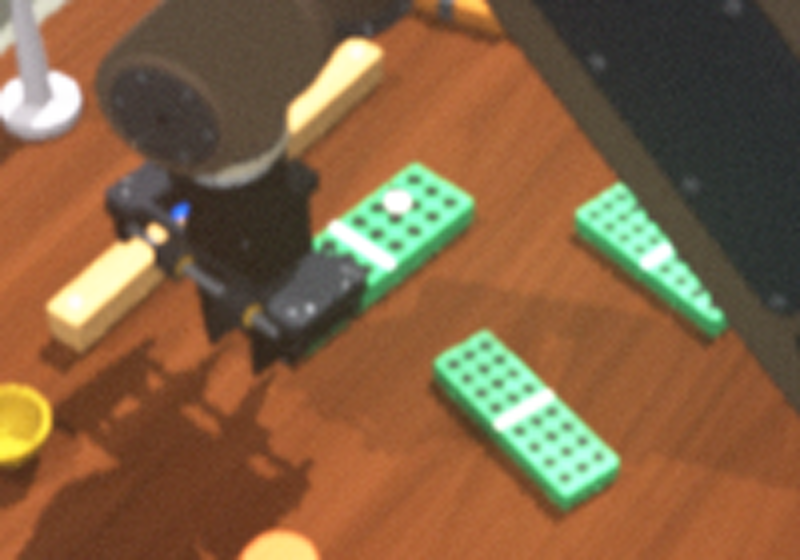

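The side view shows the fingers down just behind the board's +y end, clear of the ring, with the stone on the far half. Now the push.

Call:
move_arm:
  commands:
    - [[-0.04,-0.3,0],[0,0,0],0.4]
    - [[-0.04,-0.3,0],[0,0,0],0.4]
    - [[-0.04,-0.3,0],[0,0,0],0.4]
    - [[-0.04,-0.3,0],[0,0,0],0.4]
    - [[-0.04,-0.3,0],[0,0,0],0.4]
    - [[-0.04,-0.3,0],[0,0,0],0.4]
    - [[-0.04,-0.3,0],[0,0,0],0.4]

```text
t: 3.8
eef_pos: [575.9, 155.0, 8.7]
tcp_rot: [3.141, -0.0, 1.417]
ft_force: [-0.2, 2.2, 0.3]
opening: 0.399
grip_force: 1.3
```

Call:
move_arm:
  commands:
    - [[-0.07,-0.3,0],[0,0,0.3],0.4]
    - [[-0.07,-0.3,0],[0,0,0.4],0.4]
    - [[-0.07,-0.3,0],[0,0,0.4],0.4]
    - [[-0.08,-0.3,0],[0,0,0.4],0.4]
    - [[-0.09,-0.3,0],[0,0,0.4],0.4]
    - [[-0.09,-0.3,0],[0,0,0.4],0.4]
    - [[-0.09,-0.3,0],[0,0,0.4],0.4]
    - [[-0.09,-0.3,0],[0,0,0.4],0.4]
    - [[-0.09,-0.3,0],[0,0,0.4],0.4]

```text
t: 4.7
eef_pos: [568.3, 127.8, 8.7]
tcp_rot: [3.141, 0.0, 1.479]
ft_force: [-0.2, 2.8, 0.7]
opening: 0.401
grip_force: 1.5
```

Call:
move_arm:
  commands:
    - [[-0.09,-0.3,0],[0,0,0.4],0.4]
    - [[-0.1,-0.3,0],[0,0,0.4],0.4]
    - [[-0.1,-0.3,0],[0,0,0.4],0.4]
    - [[-0.1,-0.3,0],[0,0,0.4],0.4]
    - [[-0.1,-0.3,0],[0,0,0.4],0.4]
    - [[-0.1,-0.3,0],[0,0,0.4],0.4]
    - [[-0.1,-0.2,0],[0,0,0.4],0.4]
    - [[-0.1,-0.2,0],[0,0,0.4],0.4]
    - [[0,0,0],[0,0,0],0.4]
    - [[0,0,0],[0,0,0],0.4]

```text
t: 5.7
eef_pos: [560.3, 105.8, 8.6]
tcp_rot: [-3.141, 0.0, 1.534]
ft_force: [0.6, -0.1, -0.2]
opening: 0.398
grip_force: 0.0
```

Call:
move_arm:
  commands:
    - [[0.1,1.0,0],[0,0,0],0.4]
    - [[0.1,1.0,0],[0,0,0],0.4]
    - [[0,0,3],[0,0,0],0.4]
    - [[0,0,3],[0,0,0],0.4]
    - [[0,0,3],[0,0,0],0.4]
    - [[-1,0,3],[0,0,-6],0.4]
    - [[-2,0,2],[0,0,-7.5],1]
    - [[-2,-1,0],[0,0,-7.5],1]
    - [[-2,-1,0],[0,0,-7.5],1]
    - [[-2,-1,0],[0,0,-7.5],1]

```text
t: 6.7
eef_pos: [471.7, 96.6, 148.9]
tcp_rot: [3.141, -0.0, 0.902]
ft_force: [0.4, 0.5, -0.3]
opening: 0.678
grip_force: 0.0
```

Call:
move_arm:
  commands:
    - [[-2,-1,0],[0,0,-7.5],1]
    - [[-2,-1,0],[0,0,-7.5],1]
    - [[0,-1,0],[0,0,-7.5],1]
    - [[0,-1,0],[0,0,-7.5],1]
    - [[0,-1,0],[0,0,-7.5],1]
    - [[0,-1,0],[0,0,-7.5],1]
    - [[0,-1,0],[0,0,-7.5],1]
    - [[0,-1.2,0],[0,0,0],1]
    - [[0,0,0],[0,0,0],1]
    - [[0,0,0],[0,0,0],1]

```text
t: 7.7
eef_pos: [432.5, 14.2, 148.7]
tcp_rot: [3.142, 0.0, -0.008]
ft_force: [-0.2, 0.4, 0.5]
opening: 1.0
grip_force: 0.0
```

```bash
python3 - <<'E'
from h import *
try: print(measure((215,175,340,235))[1::2])
except Exception as e: print(e)
im=read_camera("top"); cv2.imwrite("pics/t2.png",cv2.resize(im[130:280,170:370],None,fx=4,fy=4,interpolation=cv2.INTER_CUBIC))
E
```

```text
(((556.7369995117188, 2.5127334594726562), (179.7157745361328, 60.13193130493164), -1.98388671875), ((686.703125, 53.19782257080078), (358.77764892578125, 30.659687042236328), -1.6599655151367188))
```

View pics/t2.png

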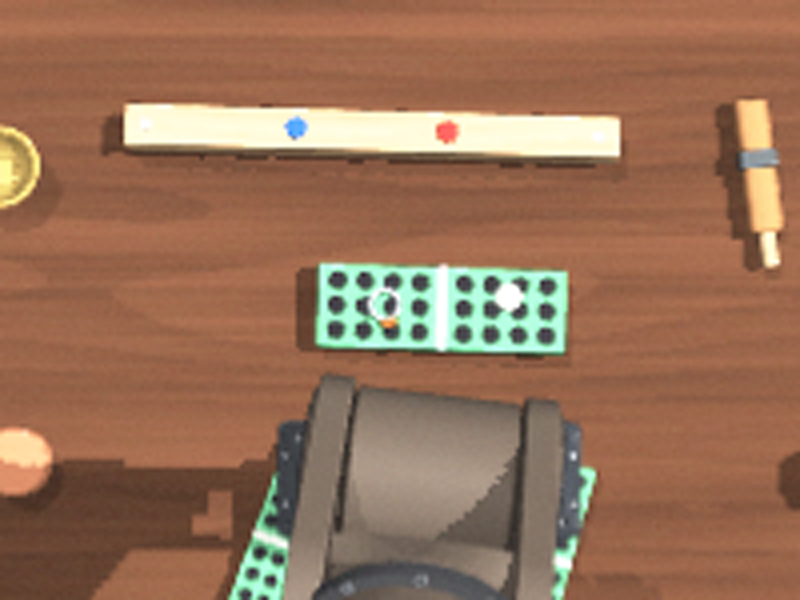

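The top view shows the board (stripe at crop 442,308) almost square to the rail, with ring and stone in place. It measures (556.7, 2.5) at -2.0°, which is the pose I wanted before the forward push. The tool goes down behind its near long edge next.

Call:
move_arm:
  commands:
    - [[2,-0.4,0],[0,0,-0.6],1]
    - [[2,-0.3,0],[0,0,-0.6],1]
    - [[2.2,-0.3,0],[0,0,0],1]
    - [[0,0,-4],[0,0,0],1]
    - [[0,0,-4],[0,0,0],1]
    - [[0,0,-4],[0,0,0],1]
    - [[0,0,-2],[0,0,0],1]
    - [[0,0,0],[0,0,0],1]
    - [[0,0,0],[0,0,0],1]

```text
t: 8.7
eef_pos: [494.6, 4.4, 9.0]
tcp_rot: [3.142, 0.0, -0.03]
ft_force: [1.1, -0.1, 0.6]
opening: 1.0
grip_force: 0.0
```

Call:
move_arm:
  commands:
    - [[0.3,-0.01,0],[0,0,0],1]
    - [[0.3,-0.01,0],[0,0,0],1]
    - [[0.3,-0.01,0],[0,0,0],1]
    - [[0.3,-0.01,0],[0,0,0],1]
    - [[0.3,-0.01,0],[0,0,0],1]
    - [[0.3,-0.01,0],[0,0,0],1]
    - [[0.3,-0.01,0],[0,0,0],1]
    - [[0.3,-0.01,0],[0,0,0],1]
    - [[0.3,-0.01,0],[0,0,0],1]
    - [[0.3,-0.01,0],[0,0,0],1]

```text
t: 9.7
eef_pos: [524.2, 3.1, 8.6]
tcp_rot: [-3.142, 0.001, -0.031]
ft_force: [-2.9, -0.6, 2.2]
opening: 1.003
grip_force: 1.7
```

Call:
move_arm:
  commands:
    - [[0.4,-0.01,0],[0,0,0],1]
    - [[0.4,-0.01,0],[0,0,0],1]
    - [[0.4,-0.01,0],[0,0,0],1]
    - [[0.4,-0.01,0],[0,0,0],1]
    - [[0.4,-0.01,0],[0,0,0],1]
    - [[0.4,-0.01,0],[0,0,0],1]
    - [[0.4,-0.01,0],[0,0,0],1]
    - [[0.4,-0.01,0],[0,0,0],1]
    - [[0.4,-0.01,0],[0,0,0],1]
    - [[0.4,-0.01,0],[0,0,0],1]

```text
t: 10.7
eef_pos: [564.9, 2.1, 8.7]
tcp_rot: [3.141, -0.0, -0.031]
ft_force: [-1.7, -0.1, -2.0]
opening: 0.998
grip_force: 0.8
```

Call:
move_arm:
  commands:
    - [[0.4,-0.01,0],[0,0,0],1]
    - [[0.4,-0.01,0],[0,0,0],1]
    - [[0.4,-0.01,0],[0,0,0],1]
    - [[0.3,-0.01,0],[0,0,0],1]
    - [[0.3,-0.01,0],[0,0,0],1]
    - [[0.3,-0.01,0],[0,0,0],1]
    - [[0,0,0],[0,0,0],1]

```text
t: 11.4
eef_pos: [586.2, 1.4, 8.7]
tcp_rot: [3.141, -0.001, -0.031]
ft_force: [-0.1, -0.4, -0.6]
opening: 0.998
grip_force: 0.0
```

```bash
python3 - <<'E'
from h import *
try: print(measure((215,166,340,235))[1::2])
except Exception as e: print(e)
print(state()["eef_pos"],state()["ft_force"])
E
```

```text
(((649.9202880859375, 82.19293975830078), (14.525330543518066, 17.657461166381836), 89.89418029785156), ((686.5864868164062, 53.20379638671875), (358.700439453125, 31.38248062133789), -1.5072555541992188))
[586.06925565   1.44197708   8.810373  ] [-0.0384498  -0.3790934  -0.09180009]h.py:35: RuntimeWarning: Mean of empty slice.
  ys,xs=np.nonzero(s);st[n]=pix2w("top",[[xs.mean(),ys.mean()]],33)[0],len(xs)
  ret = ret.dtype.type(ret / rcount)
```

Call:
move_arm:
  commands:
    - [[0.2,-0.01,0],[0,0,0],1]
    - [[0.2,-0.01,0],[0,0,0],1]
    - [[0.2,-0.01,0],[0,0,0],1]
    - [[0.2,0,0],[0,0,0],1]
    - [[0.1,0,0],[0,0,0],1]
    - [[0.1,0,0],[0,0,0],1]

```text
t: 12.05
eef_pos: [595.4, 1.2, 8.7]
tcp_rot: [3.142, 0.0, -0.031]
ft_force: [-6.0, -0.1, 4.4]
opening: 1.001
grip_force: 2.7
```

Call:
move_arm:
  commands:
    - [[0.1,0,0],[0,0,0],1]
    - [[0.1,0,0],[0,0,0],1]

```text
t: 12.25
eef_pos: [597.4, 1.2, 8.7]
tcp_rot: [3.142, 0.0, -0.031]
ft_force: [-5.4, -0.1, 4.1]
opening: 0.999
grip_force: 2.6
```

Call:
move_arm:
  commands:
    - [[0.1,0,0],[0,0,0],1]

```text
t: 12.35
eef_pos: [597.6, 1.2, 8.7]
tcp_rot: [3.142, 0.002, -0.031]
ft_force: [-11.4, -0.8, 10.3]
opening: 1.003
grip_force: 5.9
```

Call:
move_arm:
  commands:
    - [[0.1,0,0],[0,0,0],1]
    - [[0,0,0],[0,0,0],1]

```text
t: 12.55
eef_pos: [597.6, 1.2, 8.6]
tcp_rot: [-3.142, 0.004, -0.031]
ft_force: [-12.8, -0.9, 9.5]
opening: 0.997
grip_force: 6.5
```

The tool has stopped at x = 597.6 mm while the force builds, so the board is against the rail. I'll back off and look.

Call:
move_arm:
  commands:
    - [[-0.3,0,0],[0,0,0],1]
    - [[-1,0,0],[0,0,0],1]
    - [[-2,0,0],[0,0,0],1]
    - [[-4,0,2],[0,0,0],1]
    - [[-4,0,4],[0,0,0],1]
    - [[-4,0,4],[0,0,0],1]
    - [[-2,0,4],[0,0,0],1]
    - [[0,0,0],[0,0,0],1]
    - [[0,0,0],[0,0,0],1]

```text
t: 13.45
eef_pos: [436.3, 1.1, 140.1]
tcp_rot: [3.141, -0.004, -0.031]
ft_force: [0.4, -0.1, 0.3]
opening: 0.997
grip_force: 0.0
```

```bash
python3 - <<'E' 2>/dev/null
from h import *
im,b,st,r=measure((215,166,340,235)); print(b,r,st)
h=cv2.cvtColor(im,cv2.COLOR_BGR2HSV)
roi=(slice(155,172),slice(272,292)); s=(im[roi][...,2].astype(float)-im[roi][...,1]); s=np.clip(s-90,0,None); yy,xx=np.mgrid[155:172,272:292]
red=pix2w("top",[[(s*xx).sum()/s.sum(),(s*yy).sum()/s.sum()]],33)[0]
a=np.radians(r[2]);X=np.array([np.cos(a),np.sin(a)]);Y=np.array([-X[1],X[0]])
C=np.array(b[0]);R=np.array(r[0])
print("red",red,"board in rail x,y",(C-R)@X,(C-R)@Y,"red-board along",(red[:2]-C)@Y)
cv2.imwrite("pics/t3.png",cv2.resize(im[140:230,200:340],None,fx=5,fy=5,interpolation=cv2.INTER_CUBIC))
E
```

```text
((639.5781860351562, 0.60296630859375), (177.904052734375, 61.710289001464844), -0.08336639404296875) ((686.3560180664062, 53.208580017089844), (358.7507629394531, 31.526430130004883), -1.606231689453125) {'red': (array([nan, nan, nan]), 0), 'blue': (array([687.79288041, 107.87776062,  33.        ]), 16)}
red [684.72070671  -1.19516289  33.        ] board in rail x,y -45.28489745206977 -53.89614295983411 red-board along -0.5320615687517006
```

View pics/t3.png

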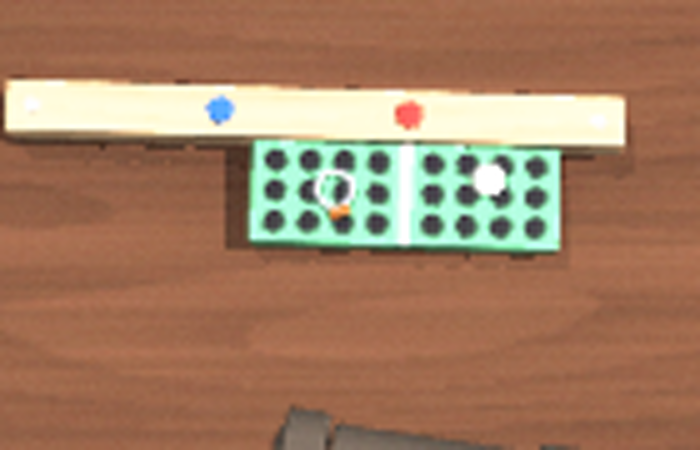

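The board lies flush. Its long edges slope about 1.3° in the picture and the rail about 1.4°, and its centre is 45.3 mm from the rail's. The stripe (crop 406,195) points at the red stud (409,115), within 1 mm along the rail. Ring (335,190) and stone (490,180) are still on board, and the arm is clear, so I hand in.

```bash
python3 -c "
from cell import env
print(env.job_done())"
```

```text
the job is handed in; nothing more can be done
None
```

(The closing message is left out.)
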